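Hold a spring-return position sensor at its calibration mark

TASK

Calibrate the position sensor. First, with the sensor's carriage still fully home, turn the selector knob on the read-out unit to the detent position whose steel pin stands up; then pull the spring-loaded carriage out by its upright handle until its pointer is in line with the white line of the clip on the scale, and keep it there: finish while still holding the handle, pointer at rest on the line. Leave the knob at the pin and do not shove the things lying around.

Things in the scene. Friction and masses are not known exactly. Their poses are not given: they have to be found in the camera images.
- readout: Read-out unit, a fixed grey box 160 (its x) x 150 (its y) x 45 mm high; origin at the centre of its underside, z up. The knob's axis is its z axis through the origin. A dark display strip lies on the top on its -x side; the pin and the blank caps stand on its +x side. It may stand left or right of the stand, turned up to 0.3 rad.
- range_knob (a joint): Selector knob on top of the read-out unit, rad, + is counter-clockwise from above. Five detents at -1.0, -0.5, 0, 0.5, 1.0 (stops at +-1.12); it starts in the middle one, 0. At 0 the bar grip and its white pointer line lie along the unit's +x; at q they point q counter-clockwise of it. Detent torque up to about 0.1 N m; let go within 0.15 rad of a detent it settles there.
- knob_grip (a point): Point on the knob's axis, in the middle of its bar grip, 75 mm above the bench; its x axis points along the pointer line. The bar is 50 mm long (x), 13 mm thick (y), and reaches from 57 to 88 mm above the bench; below it is a round skirt of 31 mm radius from 46 to 57 mm. The bar's flanks are free to grip.
- knob_aim (a point): Point 50 mm out from the knob's axis in the direction of the pointer line, 45 mm above the bench (in the air over the unit's top): it lies over the pin when the knob points to the pin.
- marker_pin: Upright steel pin with a waist, 10 mm across and 14 mm high, fixed on the top of the read-out unit, 50 mm from the knob's axis, in front of the wanted detent: -1.0, -0.5, 0.5 or 1.0 rad. Origin at its foot, 45 mm above the bench; its top is at 59 mm.
- blank_a: Flat steel cap, 10 mm across and 2 mm high, in front of a detent that is not wanted. Origin at its underside.
- blank_b: Another such flat cap.
- blank_c: Another such flat cap.
- jig: Stand of the position sensor: aluminium base plate 280 mm (its x) x 130 mm (y from -53 to +77) x 12 mm, fixed; origin at its underside, in the middle of its length; turned up to 0.3 rad. Bearing blocks (44 mm high, 20 mm thick, 80 mm wide) at x = -125 and +65 mm carry two guide rods along x; the steel sensor barrel is at its +x end, the scale strip along its +y side.
- carriage_travel (a joint): Travel of the sprung carriage, m: 0 = fully home (against its stop), grows as it is pulled towards the stand's -x end; at most 0.095. A spring draws it back: about 5 N at home plus 1.1 N per 10 mm. If let go it runs home.
- carriage: The sprung carriage, a steel block 40 (x) x 76 (y) x 26 mm with an upright plastic handle: a plate 12 mm thick (x, the pull direction), 46 mm wide (y), reaching from 50 to 88 mm above the bench, on a 26 x 50 mm foot. Origin in the block's middle, straight under the middle of the handle, 31 mm above the bench. At home it is 30 mm on the +x side of the stand's origin. Axes as the stand's. The handle's x-faces are free to grip from above, one finger before and one behind.
- pointer_tip (a point): Tip of the carriage's pointer (a small steel tongue with a white line) beside the scale, 28 mm above the bench, 52 mm to the stand's +y of the handle's middle and at the same x as it; moves with the carriage.
- index_clip: Small fixed steel clip, 12 mm long, 22 mm high, on the scale strip. Origin at its foot, on its white line (x = 0 of the clip is the mark); axes as the stand's. It stands 35 to 75 mm on the -x side of the pointer's home place, 64.5 mm to the stand's +y of its middle line.
- felt_marker: black felt marker, 116 mm long, 11 mm thick, lying flat. Loose bystander, origin at its underside.
- plug_module: small circuit module, 34x52x10 mm. Loose bystander, origin at its underside.
- cutters: pair of side cutters, 129 mm long, 12 mm high. Loose bystander, origin at its underside.
- wick_reel: small white reel of solder wick, 40x82x12 mm. Loose bystander, origin at its underside.
- sensor_box: closed plastic box, 60x90x36 mm. Loose bystander, origin at its underside.
- squeeze_bottle: squeeze bottle with needle, 35 mm across, 128 mm high, standing. Loose bystander, origin at its underside.
- tape_roll: roll of tape, 78 mm across, 19 mm high, lying flat. Loose bystander, origin at its underside.

How it is judged:
On the way, in this order (a step that is already met when the one before it is completed fails the run):
1. the knob points to the standing pin while the carriage is still home (horizontal distance between knob_aim and marker_pin below 0.009 m and value of joint carriage_travel below 0.005 m), for 0.3 s.
2. the carriage is pulled out by its handle to the clip's line (x of pointer_tip in the frame of index_clip between -0.004 and 0.004 m and contact force between the fingers and carriage above 3 N), for 0.3 s.
At the end, for the whole second after the job is handed in: The knob points to the standing pin (within 9 mm on the pin circle, about 10 degrees), and the fingers still hold the carriage's handle (over 3 N) with the pointer at rest within 4 mm of the clip's white line (all of step 2 and horizontal distance between knob_aim and marker_pin below 0.009 m and velocity of joint carriage_travel between -0.01 and 0.01 m/s); the arm keeps its last pose, push and grip.
It fails at once if a thing lying around is shoved more than 30 mm (distance of any of felt_marker, plug_module, cutters, wick_reel, sensor_box, squeeze_bottle, tape_roll from where it was at the start of the episode above 0.03 m).
It also fails if it takes over 54 s, if anything falls off the work surface, if the arm or the gripper's body presses on something with over 40 N, if the wrist force passes 120 N, or if a joint passes its speed limit or range.

ROBOT

A 6-joint arm with a two-finger parallel gripper is mounted at the origin on a cart in front of the work surface, level with it; the furniture and walls round the work are solid. World frame = base frame: x ahead of the robot, y to its left, z up, the work surface at z = 0. Lengths are in m, angles in rad, forces in N, time in s.
With the tool pointing down it reaches from about 0.35 to 0.875 m from the base axis. Payload 4.2 kg.
Tool frame: the origin (TCP) lies where the fingers leave the gripper's body, on its centre line; the fingertips stand 73 mm ahead of it and the grasp point (between the pads) lies 54 mm ahead of it; z points along the fingers, y is the line along which they close (so a half turn about z gives the same grasp; the last joint's range is limited). The gripper opens to 85 mm and grips with 20 to 120 N. Pads are 22 mm wide; open, the fingers measure 114 mm over their backs; the gripper's body (76 mm by 85 mm) begins 54 mm behind the grasp point. The pads swing forward as they close: fully open they stand 13 mm farther back than shut.
Start: joints at [1.064, 0.385, 0.008, 0, -1.194, -0.259], TCP at [0.433, 0.451, 0.304] pointing down, gripper open.
Joint ranges: [-3.14, 3.14], [-1.21, 2.06], [-1.07, 1.41], [-3.16, 2.05], [-2.99, -0.16], [-3.1, 3.1]. Speed limits (rad/s): [2.79, 2.79, 3.14, 3.14, 3.14, 3.14].

INTERFACE

Orientations are given as a unit quaternion [w, x, y, z].
In Python, from workcell import env gives the robot as it stands.
- The arm moves only by the tool move_arm, never from a script. Its argument "targets" is text: rows parted by semicolons, each of 7 numbers parted by spaces: the shift along the tool's x, y, z each as a share of 0.4 m, from -1 to 1, then the turn, a rotation vector about the tool's x, y, z each as a share of pi rad, from -1 to 1, then the opening in per cent of the stroke, from 0 (shut) to 100 (fully open). In form: x y z ax ay az hand; .... A call has 1 to 12 rows; each row is the pose to reach, as a shift and turn from the pose commanded when the call began, along the tool's axes at that moment, turning the shorter way round; what a row does not reach only later rows make up. A row lasts 1/10 s, in which the tool goes at most 50 mm and 8.59 degrees, less where a joint would pass 70% of its speed; a pose out of reach is approached as far as the arm can. A call with a number of a shift or a turn outside -1 to 1 is refused whole. A call with a gripper value outside its range is refused whole. The fingers move at their own pace and stop on an object; the grip force is fixed at half the most. Time passes only in rows, so rows that repeat a pose let the fingers close. It gives the time, the measured TCP pose, the force, the opening and the grip force at its end, in the units of the state.
- env.get_state(): the state, without advancing time (a new reading comes with each control period).
- env.snapshot(name): name is "scene" or "side" or "wrist"; returns the picture (384x512x3 uint8, red, green, blue); there is no depth.
- env.camera_params(name): a dict with "fx", "fy", "cx", "cy" (pixels), "cam_to_world" (4x4, takes a point from camera to world coordinates). Camera axes: x right, y up, looking along -z (the intrinsics and any distortion apply to the point x, -y, -z); pixel columns grow to the right and rows downward; lengths in m; the calibration is good to about 2 mm. The wrist camera is an equidistant fisheye: a pixel r from the principal point sees the ray r / f radians off the axis. A picture is of the moment at which its call begins: read the wrist's pose just before it. camera_params takes no time and is no camera call; for the wrist camera it gives the pose at the moment of the call.
- env.job_done(): hands the job in; it is judged then, once.
The state is a dict: "time": time; "q": joint angles; "dq": joint speeds; "joint_efforts": joint torques, N m; "tcp_pos": TCP position; "orientation": TCP orientation; "force": force on the tool from outside, world axes, zero at the start; "moment": the same for the moment, N m; "opening": finger opening in m; "gripper_force": force on a finger pad.
Only numpy, scipy, OpenCV 4.12 (cv2) and the standard library are available. Lean on these libraries where they do the work, as an engineer would, in place of code of your own. Each camera call takes 0.05 s, during which the arm holds its last target. There are 200 camera calls.

## Working session

There is one attempt and no reset: what is moved stays moved. The work goes in short steps, Python scripts to look and compute and a tool call to move; the robot and the scene stay as the last step left them, time stands still between calls to the robot, and variables do not carry over. Pictures are saved under pics/ and viewed, at most 10 in all, crops included, and the job is handed in when it is done.

Besides the shell and the picture viewer there is one more tool, called after "Emit:" as name(argument=value, ...), one argument or row to a line, values as JSON. move_arm: Moves the arm, as the interface text tells. Its arguments: {"type":"object","properties":{"targets":{"type":"string"}},"required":["targets"]}

```bash
mkdir -p pics; cat > h.py <<'E'
import numpy as np, cv2
from workcell import env
def snap(n,f):
    p=env.camera_params(n); im=env.snapshot(n); cv2.imwrite(f'pics/{f}.png',im[:,:,::-1]); return im,p
def ray(p,u,v,fish=False):
    T=np.array(p['cam_to_world']); x=(u-p['cx'])/p['fx']; y=(v-p['cy'])/p['fy']
    if fish:
        r=np.hypot(x,y); s=np.sin(r)/r if r>1e-9 else 1; d=np.array([x*s,-y*s,-np.cos(r)])
    else: d=np.array([x,-y,-1.])
    return T[:3,3],T[:3,:3]@d
def onz(p,u,v,z,fish=False):
    o,d=ray(p,u,v,fish); return o+d*(z-o[2])/d[2]
def proj(p,X,fish=False):
    T=np.array(p['cam_to_world']); c=T[:3,:3].T@(np.array(X)-T[:3,3]); c=np.array([c[0],-c[1],-c[2]])
    if fish:
        r=np.arctan2(np.hypot(c[0],c[1]),c[2]); n=np.hypot(c[0],c[1]); q=c[:2]/n*r
    else: q=c[:2]/c[2]
    return p['cx']+p['fx']*q[0],p['cy']+p['fy']*q[1]
E
python3 - <<'E'
from h import *
import json
a={}
for n in ['scene','side','wrist']:
    im,p=snap(n,n+'0'); a[n]=im
    print(n,{k:np.round(v,3).tolist() for k,v in p.items()})
    np.savez(f'pics/{n}0.npz',**{k:v for k,v in p.items() if k in('fx','fy','cx','cy','cam_to_world')})
cv2.imwrite('pics/s2.png',cv2.resize(a['scene'],(800,600),interpolation=cv2.INTER_CUBIC)[:,:,::-1])
s=env.get_state(); print({k:np.round(v,3).tolist() for k,v in s.items()})
E
```

```text
scene {'fx': 368.973, 'fy': 368.973, 'cx': 256.103, 'cy': 192.652, 'cam_to_world': [[0.741, 0.386, -0.549, -0.062], [-0.671, 0.414, -0.615, -0.632], [-0.01, 0.825, 0.566, 0.705], [0.0, 0.0, 0.0, 1.0]]}
side {'fx': 372.57, 'fy': 372.57, 'cx': 247.312, 'cy': 198.725, 'cam_to_world': [[0.999, -0.025, 0.048, 0.599], [0.054, 0.572, -0.819, -0.924], [-0.007, 0.82, 0.572, 0.768], [0.0, 0.0, 0.0, 1.0]]}
wrist {'fx': 297.319, 'fy': 297.319, 'cx': 248.425, 'cy': 190.686, 'cam_to_world': [[-0.693, 0.69, 0.209, 0.486], [-0.721, -0.664, -0.198, 0.399], [0.002, -0.288, 0.958, 0.373], [0.0, 0.0, 0.0, 1.0]]}
{'time': 0.15, 'q': [1.064, 0.385, 0.007, -0.0, -1.194, -0.259], 'dq': [-0.002, -0.003, 0.004, 0.003, 0.002, -0.001], 'joint_efforts': [-0.0, -39.268, 18.858, 4.189, -0.003, -0.0], 'tcp_pos': [0.433, 0.45, 0.303], 'orientation': [0.001, 0.928, -0.374, -0.0], 'force': [-0.395, -0.456, 0.156], 'moment': [-0.018, -0.01, 0.018], 'gripper_force': 0.0, 'opening': 0.085}
```

View pics/s2.png

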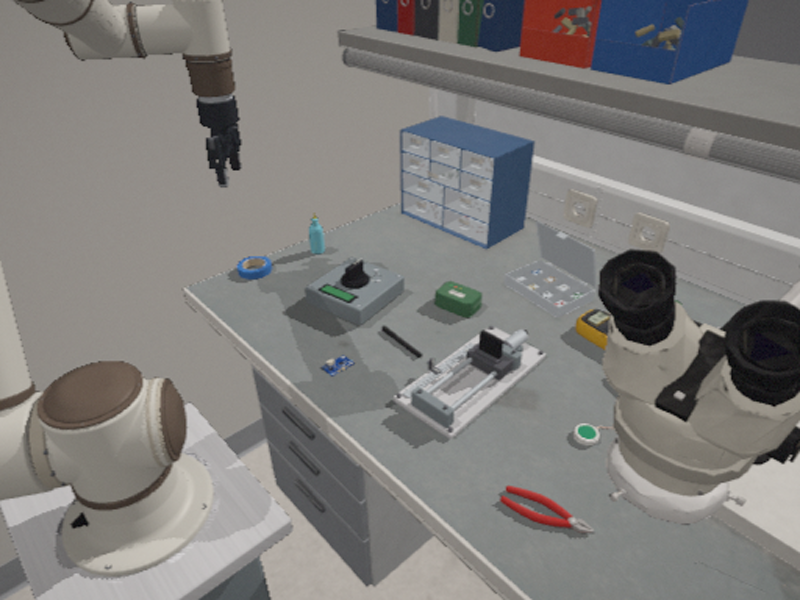

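View pics/side0.png

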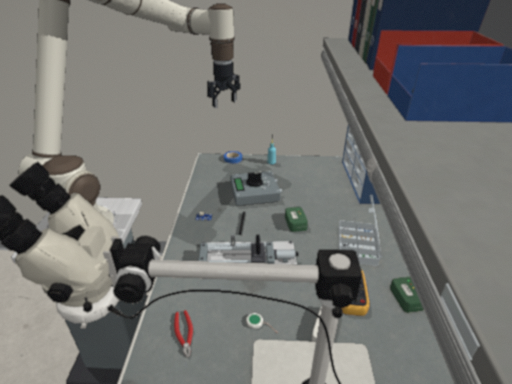

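The scene view shows the read-out (knob ≈ (355,270) of 800 px), the stand (carriage handle ≈ (490,343)), marker between them, bottle and tape behind the read-out. The side view confirms the layout: stand in the middle, read-out farther away (left), microscope over the near end.

```bash
python3 - <<'E'
from h import *
p=np.load('pics/scene0.npz'); s=.64
for n,u,v,z in [('knobtop',358,263,.088),('boxL',307,290,.045),('boxB',358,315,.045),('boxR',404,285,.045),('platL',395,400,.012),('platB',450,435,.012),('platR',547,352,.012),('handle',491,332,.088),('bottle',317,252,0),('tape',254,268,.01),('module',338,365,0),('marker1',384,329,.005),('marker2',420,355,.005),('gbox',458,300,.03)]:
    print(n,onz(p,u*s,v*s,z).round(3))
q=np.load('pics/side0.npz')
for n,u,v,z in [('knobtop',255,175,.088),('handle',258,238,.088)]: print(n,onz(q,u,v,z).round(3))
E
```

```text
knobtop [0.566 0.203 0.088]
boxL [0.463 0.248 0.045]
boxB [0.485 0.106 0.045]
boxR [0.624 0.124 0.045]
platL [ 0.404 -0.093  0.012]
platB [ 0.416 -0.211  0.012]
platR [ 0.698 -0.191  0.012]
handle [ 0.588 -0.141  0.088]
bottle [0.615 0.434 0.   ]
tape [0.454 0.458 0.01 ]
module [0.396 0.057 0.   ]
marker1 [0.527 0.078 0.005]
marker2 [ 0.523 -0.03   0.005]
gbox [0.683 0.023 0.03 ]
knobtop [0.561 0.194 0.088]
handle [ 0.582 -0.141  0.088]
```

View pics/wrist0.png

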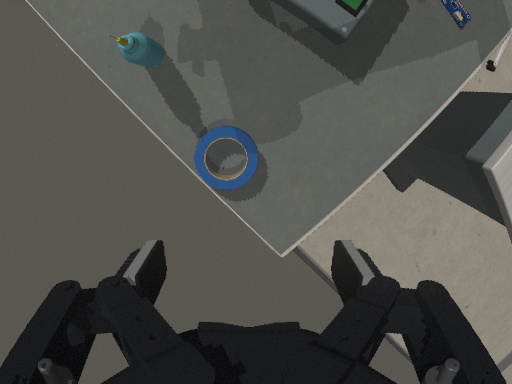

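Read-out knob ≈ (0.565, 0.20), yaw ≈ 0.1; stand's handle ≈ (0.585, -0.14). The wrist picture only shows the bench corner with tape and bottle. I move over the read-out, turned 128° so that it can grip the bar.

Emit:
move_arm(
  targets="0.717 0.178 0 0 0 0.556 100; 0.717 0.178 0 0 0 0.556 100; 0.717 0.178 0 0 0 0.556 100; 0.717 0.178 0 0 0 0.556 100; 0.717 0.178 0 0 0 0.556 100; 0.717 0.178 0 0 0 0.556 100; 0.717 0.178 0 0 0 0.556 100; 0.717 0.178 0 0 0 0.556 100; 0.717 0.178 0 0 0 0.556 100; 0.717 0.178 0 0 0 0.556 100; 0.717 0.178 0 0 0 0.556 100; 0.717 0.178 0 0 0 0.556 100",
)

```text
time: 1.35
tcp_pos: [0.5904, 0.2003, 0.3034]
orientation: [-0.001, -0.307, 0.952, -0.0]
force: [-0.4, 0.5, 0.1]
opening: 0.0857
gripper_force: 0.0
```

Emit:
move_arm(
  targets="0 0 0 0 0 0.156 100; 0 0 0 0 0 0.156 100; 0 0 0 0 0 0.156 100; 0 0 0 0 0 0.156 100; 0 0 0 0 0 0.156 100",
)

```text
time: 1.85
tcp_pos: [0.5904, 0.2004, 0.3035]
orientation: [-0.0, -0.07, 0.998, -0.0]
force: [0.4, 0.1, -0.4]
opening: 0.0855
gripper_force: 0.0
```

```bash
python3 - <<'E'
from h import *
s=env.get_state(); print({k:np.round(s[k],3).tolist() for k in('time','q','tcp_pos','orientation','force')})
im,p=snap('wrist','w1'); np.savez('pics/w1.npz',**{k:p[k] for k in('fx','fy','cx','cy','cam_to_world')})
E
```

```text
{'time': 1.85, 'q': [0.586, 0.383, 0.004, -0.0, -1.193, -2.018], 'tcp_pos': [0.59, 0.2, 0.303], 'orientation': [-0.0, -0.07, 0.998, -0.0], 'force': [0.438, 0.118, -0.446]}
```

View pics/w1.png

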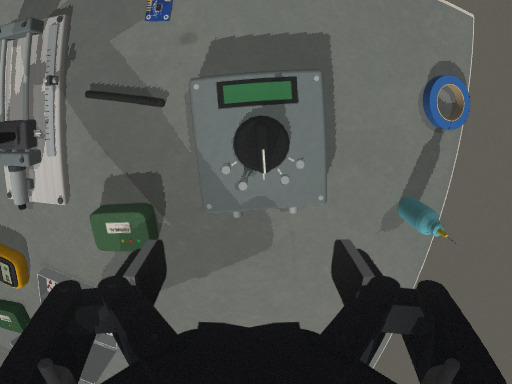

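The wrist view shows the read-out nearly square-on: knob at (262,145), pointer towards (264,172), four studs at (226,169), (243,186), (286,180), (300,163); stand at left, pointer and clip by (52,80)/(30,135). Zoom to tell the pin.

```bash
python3 - <<'E'
from h import *
im=cv2.imread('pics/w1.png'); cv2.imwrite('pics/z1.png',cv2.resize(im[60:220,180:340],(800,600)[1:]*2 if 0 else (600,600),interpolation=cv2.INTER_CUBIC))
E
```

```text
(no output)
```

View pics/z1.png

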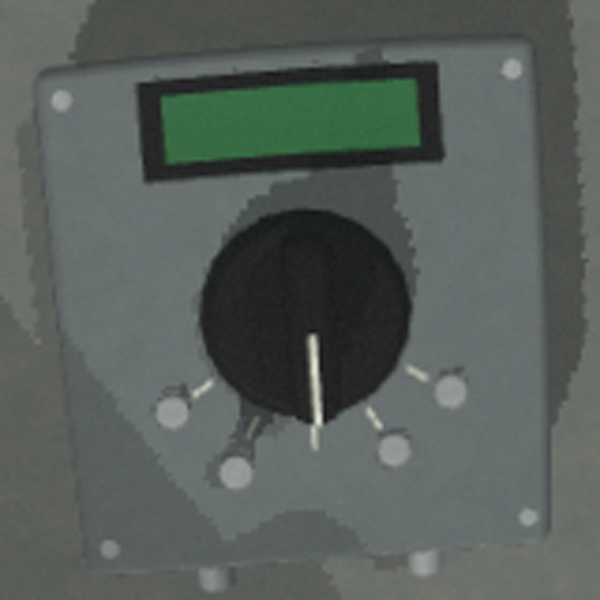

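```bash
python3 - <<'E'
from h import *
p=np.load('pics/w1.npz'); g=lambda u,v,z:onz(p,180+(u+.5)/3.75-.5,60+(v+.5)/3.75-.5,z,True)
S=np.array([g(*a,.046) for a in [(62,100),(512,68),(528,517),(110,548)]])
c=S.mean(0); print(S.round(4),c.round(4)); e=(S[3]+S[2]-S[0]-S[1])[:2]; f=(S[1]+S[2]-S[0]-S[3])[:2]
y1=np.arctan2(e[1],e[0]); y2=np.arctan2(f[1],f[0])-np.pi/2; print('yaw',y1,y2,np.linalg.norm(e)/2,np.linalg.norm(f)/2)
for a in [(172,412),(236,472),(395,450),(450,390)]:
    for z in (.047,.059):
        d=(g(*a,z)-c)[:2]; print(a,z,np.linalg.norm(d).round(4),(np.arctan2(d[1],d[0])-(y1+y2)/2).round(3))
a,b=g(312,337,.088),g(318,418,.088);print('ptr',a,b,np.arctan2(*(b-a)[1::-1]))
t=g(304,270,.088);print(t)
# stand rough: handle, pixels in w1
E
python3 - <<'E'
import sys; sys.path.insert(0,'.')
import os; os.chdir('.')
import cv2
im=cv2.imread('pics/w1.png'); cv2.imwrite('pics/z2.png',cv2.resize(im[5:215,0:100],(286,600),interpolation=cv2.INTER_CUBIC))
E
```

```text
[[0.5057 0.1306 0.046 ]
 [0.477  0.2594 0.046 ]
 [0.6121 0.2892 0.046 ]
 [0.6404 0.1604 0.046 ]] [0.5588 0.2099 0.046 ]
yaw 0.21726663525603418 0.21772872792372078 0.13814055764442834 0.13192365882445115
(172, 412) 0.047 0.05 -1.0
(172, 412) 0.059 0.0476 -1.033
(236, 472) 0.047 0.0531 -0.478
(236, 472) 0.059 0.0499 -0.5
(395, 450) 0.047 0.0502 0.506
(395, 450) 0.059 0.0468 0.515
(450, 390) 0.047 0.0496 1.007
(450, 390) 0.059 0.0466 1.032
ptr [0.55993298 0.21003364 0.088     ] [0.58100869 0.21482798 0.088     ] 0.22367517661330527
[0.54297381 0.20542648 0.088     ]
```

Only the stud at (236,472) fits the pin's height: at z = 59 mm it is 49.9 mm out at -0.500 rad, while the other three fit caps at 47 mm. So the pin is at -0.5; the knob axis is at (0.559, 0.210) and the unit's yaw is 0.217. The pointer line agrees. Next I go down onto the bar.

Emit:
move_arm(
  targets="0.075 0.0345 0.15 0 0 -0.0245 70; 0.075 0.0345 0.15 0 0 -0.0245 70; 0.075 0.0345 0.25 0 0 -0.0245 70; 0.075 0.0345 0.32 0 0 -0.0245 70; 0.075 0.0345 0.38 0 0 -0.0245 70; 0.075 0.0345 0.424 0 0 -0.0245 70; 0.075 0.0345 0.424 0 0 -0.0245 70; 0.075 0.0345 0.424 0 0 -0.0245 0; 0.075 0.0345 0.424 0 0 -0.0245 0; 0.075 0.0345 0.424 0 0 -0.0245 0; 0.075 0.0345 0.424 0 0 -0.0245 0; 0.075 0.0345 0.424 0 0 -0.0245 0",
)

```text
time: 3.1
tcp_pos: [0.5595, 0.2101, 0.1358]
orientation: [0.001, -0.108, 0.994, 0.0]
force: [-0.6, -0.6, 6.0]
opening: 0.0115
gripper_force: 59.3
```

Gripped (11.5 mm, 59 N). Turning 0.5 rad clockwise.

Emit:
move_arm(
  targets="0 0 0 0 0 0.04 0; 0 0 0 0 0 0.08 0; 0 0 0 0 0 0.12 0; 0 0 0 0 0 0.159 0; 0 0 0 0 0 0.159 0; 0 0 0 0 0 0.159 0; 0 0 0 0 0 0.159 0",
)

```text
time: 3.8
tcp_pos: [0.5595, 0.2096, 0.1358]
orientation: [0.001, 0.141, 0.99, 0.0]
force: [-0.3, -3.0, 5.6]
opening: 0.0121
gripper_force: 59.6
```

```bash
python3 - <<'E'
from h import *
s=env.get_state(); print({k:np.round(s[k],4).tolist() for k in('time','q','tcp_pos','orientation','force','moment','opening')})
o=s['orientation']; print('toolx yaw', 2*np.arctan2(o[2],o[1]))
E
```

```text
{'time': 3.8, 'q': [0.6296, 0.5046, -0.2679, 0.0014, -0.797, -2.4846], 'tcp_pos': [0.5595, 0.2096, 0.1358], 'orientation': [0.0008, 0.1411, 0.99, 0.0001], 'force': [-0.2815, -2.9662, 5.5809], 'moment': [-0.7466, 0.1437, 0.0637], 'opening': 0.0121}
toolx yaw 2.85836153563998
```

Yaw now is exactly 0.217-0.5. Release and lift, then check the knob.

Emit:
move_arm(
  targets="0 0 0 0 0 0 80; 0 0 0 0 0 0 80; 0 0 0 0 0 0 80; 0 0 -0.05 0 0 0 80; 0 0 -0.15 0 0 0 80; 0 0 -0.21 0 0 0 80; 0.05 0 -0.21 0 0 0 80",
)

```text
time: 4.5
tcp_pos: [0.5426, 0.2166, 0.2223]
orientation: [0.004, 0.142, 0.99, 0.003]
force: [-0.7, 0.0, -0.1]
opening: 0.0684
gripper_force: 0.0
```

```bash
python3 - <<'E'
from h import *
s=env.get_state(); print({k:np.round(s[k],3).tolist() for k in('time','q','tcp_pos','orientation','force','opening')})
im,p=snap('wrist','w2'); np.savez('pics/w2.npz',**{k:p[k] for k in('fx','fy','cx','cy','cam_to_world')})
print(proj(p,[.5588,.2099,.088],True)); o=np.array([.5588,.2099])
for q in (-.5,0): 
    a=.2175+q; print(q,proj(p,[*(o+.02*np.array([np.cos(a),np.sin(a)])),.088],True),proj(p,[*(o+.05*np.array([np.cos(a),np.sin(a)])),.059],True))
E
```

```text
{'time': 4.5, 'q': [0.657, 0.383, -0.215, 0.002, -0.963, -2.513], 'tcp_pos': [0.543, 0.217, 0.222], 'orientation': [0.004, 0.142, 0.99, 0.003], 'force': [-0.657, 0.024, -0.134], 'opening': 0.068}
(np.float64(244.62727448175914), np.float64(226.2161915438696))
-0.5 (np.float64(244.782590145817), np.float64(249.66166512933296)) (np.float64(245.12085393208739), np.float64(263.37923930121866))
0 (np.float64(257.18072398315263), np.float64(246.82566187102367)) (np.float64(271.7412606793569), np.float64(257.33938351093445))
```

View pics/w2.png

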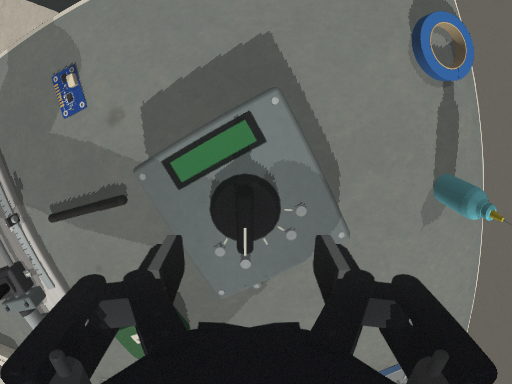

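The knob's white line (245,225–250) points straight at the pin (245,264): done. Before going to the stand, check where the microscope hangs.

```bash
python3 - <<'E'
from h import *
p=np.load('pics/scene0.npz'); q=np.load('pics/side0.npz')
def tri(a,b):
    o1,d1=ray(p,a[0]*.64,a[1]*.64); o2,d2=ray(q,*b)
    t=np.linalg.lstsq(np.stack([d1,-d2],1),o2-o1,rcond=None)[0]; A=o1+d1*t[0];B=o2+d2*t[1]; return (A+B)/2,np.linalg.norm(A-B)
print('eyeL',tri((637,290),(40,185)),'ring',tri((670,490),(85,300)))
print('postbase',onz(q,312,365,0)); print('boom ring z.2/.3', [onz(q,85,300,z).round(2).tolist() for z in (.2,.3,.4)])
E
```

```text
eyeL (array([ 0.27931766, -0.49484868,  0.48361169]), np.float64(0.0027048237966537003)) ring (array([ 0.31512571, -0.54784774,  0.29551632]), np.float64(0.007700533117959773))
postbase [ 0.71068659 -0.45662884  0.        ]
boom ring z.2/.3 [[0.26, -0.47, 0.2], [0.32, -0.55, 0.3], [0.38, -0.63, 0.4]]
```

Emit:
move_arm(
  targets="-0.216 -0.631 0 0 0 -0.55 80; -0.216 -0.631 0 0 0 -0.55 80; -0.216 -0.631 0 0 0 -0.55 80; -0.216 -0.631 0 0 0 -0.55 80; -0.216 -0.631 0 0 0 -0.55 80; -0.216 -0.631 0 0 0 -0.55 80; -0.216 -0.631 0 0 0 -0.55 80; -0.216 -0.631 0 0 0 -0.55 80; -0.216 -0.631 0 0 0 -0.55 80; -0.216 -0.631 0 0 0 -0.55 80; -0.216 -0.631 0 0 0 -0.55 80; -0.216 -0.631 0 0 0 -0.55 80",
)

```text
time: 5.75
tcp_pos: [0.5519, -0.0509, 0.2177]
orientation: [-0.0, -0.663, 0.749, 0.0]
force: [0.3, 0.2, 0.3]
opening: 0.0683
gripper_force: 0.0
```

Emit:
move_arm(
  targets="0 0 0 0 0 -0.066 80; 0 0 0 0 0 -0.066 80; 0 0 0 0 0 -0.066 80",
)

```text
time: 6.05
tcp_pos: [0.5519, -0.0509, 0.2177]
orientation: [0.0, 0.735, -0.678, -0.0]
force: [-0.2, 0.9, -0.8]
opening: 0.0682
gripper_force: 0.0
```

```bash
python3 - <<'E'
from h import *
s=env.get_state(); print({k:np.round(s[k],3).tolist() for k in('time','q','tcp_pos','orientation','force','opening')})
im,p=snap('wrist','w3'); np.savez('pics/w3.npz',**{k:p[k] for k in('fx','fy','cx','cy','cam_to_world')})
cv2.imwrite('pics/w3z.png',cv2.resize(im[90:290,120:386],(798,600),interpolation=cv2.INTER_CUBIC)[:,:,::-1])
E
```

```text
{'time': 6.05, 'q': [0.2, 0.345, -0.288, -0.0, -0.939, -0.119], 'tcp_pos': [0.552, -0.051, 0.218], 'orientation': [0.0, 0.735, -0.678, -0.0], 'force': [-0.169, 0.896, -0.781], 'opening': 0.068}
```

View pics/w3z.png

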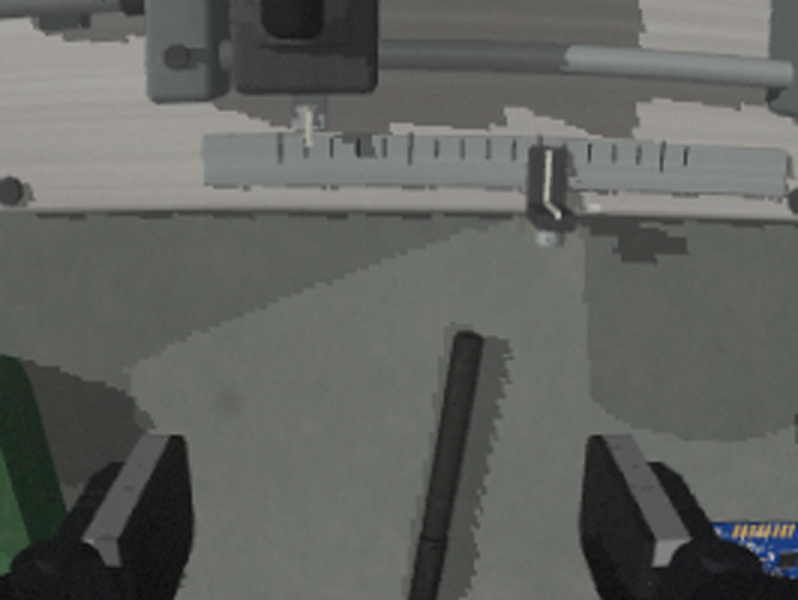

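Zoomed wrist view: pointer line at (308,107–145), scale strip from x = 203 to 785, clip's white line at (548,152–200) on top, then down its front to (557,217); carriage and handle are at the top edge near (293,20).

```bash
python3 - <<'E'
from h import *
p=np.load('pics/w3.npz'); g=lambda u,v,z:onz(p,120+(u+.5)/3-.5,90+(v+.5)/3-.5,z,True)
a=g(780,219,.012);b=g(40,212,.012); print('edge',a,b, 'yaw',np.arctan2(*(b-a)[1::-1]))
a=g(785,192,.014);b=g(205,184,.014); print('strip',a,b,'yaw',np.arctan2(*(b-a)[1::-1]), np.linalg.norm(a-b))
yaw=np.arctan2(*(b-a)[1::-1])
P=g(308.5,130,.028); print('ptr',P, g(307.5,108,.028),g(309.5,146,.028))
for z in (.034,.037):
    for yw in (yaw,):
        ex=np.array([np.cos(yw),np.sin(yw),0]); ey=np.array([-ex[1],ex[0],0])
        for uv in((548,152),(549,200)):
            C=g(*uv,z); print(z,uv,C.round(4),'clip-ptr x,y',((C-P)@ex).round(4),((C-P)@ey).round(4))
C=g(557,217,.014);print('foot',((C-P)@ex).round(4),((C-P)@ey).round(4))
print('tick spacing',np.linalg.norm(g(280,150,.014)-g(541,145,.014))/10)
tip=g(309,146,.028); H=tip-.052*ey; print('handle from tip',H)
print('handle px check', proj(p,[*H[:2],.088],True))
E
```

```text
edge [ 0.42156244 -0.08159397  0.012     ] [ 0.66803926 -0.06343512  0.012     ] yaw 0.07354079754012632
strip [ 0.42234485 -0.09117269  0.014     ] [ 0.61135195 -0.07629537  0.014     ] yaw 0.07855104305438967 0.189591713543173
ptr [ 0.57865752 -0.0968686   0.028     ] [ 0.57938915 -0.10330767  0.028     ] [ 0.57804857 -0.09217217  0.028     ]
0.034 (548, 152) [ 0.5091 -0.0971  0.034 ] clip-ptr x,y -0.0694 0.0052
0.034 (549, 200) [ 0.5071 -0.0831  0.034 ] clip-ptr x,y -0.0702 0.0193
0.037 (548, 152) [ 0.5097 -0.0974  0.037 ] clip-ptr x,y -0.0688 0.0048
0.037 (549, 200) [ 0.5078 -0.0836  0.037 ] clip-ptr x,y -0.0696 0.0188
foot -0.0768 0.0283
tick spacing 0.008093707226519042
handle from tip [ 0.58227562 -0.14400137  0.028     ]
handle px check (np.float64(214.56232203259452), np.float64(72.01993170431813))
```

Travel to the clip ≈ 69.5 mm (within the given 35–75), stand yaw ≈ 0.077, handle ≈ (0.583, -0.142), matching the other two views. Grip the handle.

Emit:
move_arm(
  targets="0.233 -0.059 0 0 0 0 45; 0.233 -0.059 0 0 0 0 45; 0.233 -0.059 0.05 0 0 0 45; 0.233 -0.059 0.12 0 0 0 45; 0.233 -0.059 0.17 0 0 0 45; 0.233 -0.059 0.204 0 0 0 45; 0.233 -0.059 0.204 0 0 0 45; 0.233 -0.059 0.204 0 0 0 0; 0.233 -0.059 0.204 0 0 0 0; 0.233 -0.059 0.204 0 0 0 0; 0.233 -0.059 0.204 0 0 0 0; 0.233 -0.059 0.204 0 0 0 0",
)

```text
time: 7.3
tcp_pos: [0.5816, -0.1421, 0.1379]
orientation: [0.001, 0.735, -0.678, -0.001]
force: [-5.9, 0.1, 3.6]
opening: 0.0111
gripper_force: 60.7
```

```bash
python3 - <<'E'
from h import *
s=env.get_state(); print({k:np.round(s[k],4).tolist() for k in('time','tcp_pos','orientation','force','moment','opening','gripper_force')})
im,p=snap('wrist','w4'); np.savez('pics/w4.npz',**{k:p[k] for k in('fx','fy','cx','cy','cam_to_world')})
E
```

```text
{'time': 7.3, 'tcp_pos': [0.5816, -0.1421, 0.1379], 'orientation': [0.0009, 0.7346, -0.6785, -0.0011], 'force': [-5.9128, 0.0923, 3.5987], 'moment': [-0.0357, 1.5251, -0.3438], 'opening': 0.0111, 'gripper_force': 60.7426}
```

View pics/w4.png

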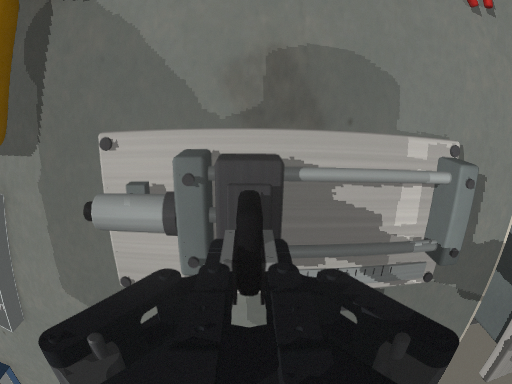

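Handle gripped between the fingers at (250,240), carriage home against the +x bearing block (handle x = 0.5816). Now the pull.

Emit:
move_arm(
  targets="0 0.02 0 0 0 0 0; 0 0.04 0 0 0 0 0; 0 0.06 0 0 0 0 0; 0 0.08 0 0 0 0 0; 0 0.1 0 0 0 0 0; 0 0.12 0 0 0 0 0; 0 0.14 0 0 0 0 0; 0 0.16 0 0 0 0 0; 0 0.175 0 0 0 0 0; 0 0.18 0 0 0 0 0; 0 0.18 0 0 0 0 0; 0 0.18 0 0 0 0 0",
)

```text
time: 8.55
tcp_pos: [0.5166, -0.1467, 0.138]
orientation: [-0.005, 0.735, -0.678, 0.005]
force: [10.9, 2.6, -8.8]
opening: 0.0111
gripper_force: 59.4
```

```bash
python3 - <<'E'
from h import *
s=env.get_state(); print({k:np.round(s[k],4).tolist() for k in('time','tcp_pos','orientation','force','opening','gripper_force')})
d=np.array(s['tcp_pos'])-[.5816,-.1421,.1379]; print('travel',-(d[0]*np.cos(.077)+d[1]*np.sin(.077)))
A=[]
for n in('scene','side','wrist'):
    im,p=snap(n,n+'5'); u,v=proj(p,[.509,-.095,.03],n=='wrist'); print(n,u,v)
    u,v=int(u),int(v); w=35 if n!='wrist' else 60
    c=im[max(0,v-w):v+w,max(0,u-w):u+w]; A.append(cv2.resize(c,(266*1,266),interpolation=cv2.INTER_CUBIC) if n=='wrist' else cv2.resize(c,(266,266),interpolation=cv2.INTER_CUBIC))
cv2.imwrite('pics/c5.png',cv2.resize(np.hstack(A),(798,266))[:,:,::-1])
E
```

```text
{'time': 8.55, 'tcp_pos': [0.5166, -0.1467, 0.138], 'orientation': [-0.0052, 0.7353, -0.6777, 0.0051], 'force': [10.9196, 2.6069, -8.763], 'opening': 0.0111, 'gripper_force': 59.3605}
travel 0.06521113242196798
scene 281.3155002323112 233.56079542318568
side 233.71395614547797 241.9160140117204
wrist 255.937088967701 286.59618232616265
```

View pics/c5.png

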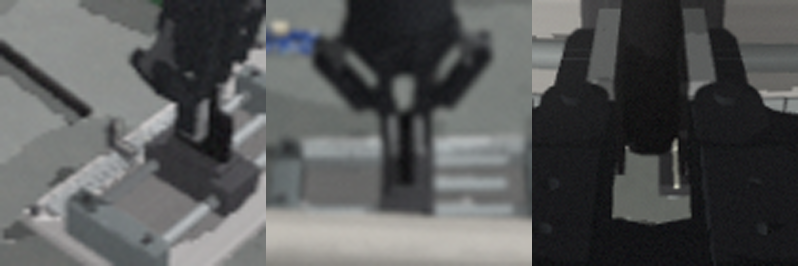

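Carriage pulled; the wrist panel shows the clip's white line at about pixel (260,298), just beside the handle. I compare it with the grasp point including the slight tool tilt.

```bash
python3 - <<'E'
from h import *
from scipy.spatial.transform import Rotation as R
s=env.get_state(); print(s['time'],np.round(s['tcp_pos'],4))
gp=lambda t,o:np.array(t)+R.from_quat([o[1],o[2],o[3],o[0]]).apply([0,0,.054])
G=gp(s['tcp_pos'],s['orientation']); G0=gp([.5816,-.1421,.1379],[.0009,.7346,-.6785,-.0011])
ex=np.array([np.cos(.077),np.sin(.077),0]); print('G',G.round(4),'travel',(G0-G)@ex)
im=cv2.imread('pics/wrist5.png'); p=env.camera_params('wrist')
g=cv2.cvtColor(im,cv2.COLOR_BGR2GRAY); sub=g[284:318,244:276]
m=(sub>np.percentile(sub,50)).astype(int)
for v in range(284,318,2): print(v,' '.join(f'{x:3d}' for x in g[v,244:276]))
for v in (290,296,302):
    for z in (.034,.037): C=onz(p,260,v,z,True); print(v,z,C.round(4),'clip-handle x',((C-G)@ex).round(4))
    print('mm/px',(onz(p,261,v,.034,True)-onz(p,260,v,.034,True))@ex)
w=im[250:330,210:310]; cv2.imwrite('pics/w5z.png',cv2.resize(w,(750,600),interpolation=cv2.INTER_CUBIC))
E
```

```text
8.7 [ 0.5166 -0.1467  0.1379]
G [ 0.5174 -0.1467  0.0839] travel 0.06421267106617526
284  16  20  19  22  16  15  24  18  14  16  19  21  17  20  15  19  20  23  24  25  29  22  19  18  22  26  30  28  27  23  25  27
286  20  20  19  18  19  19  20  21  19  18  21  20  18  19  17  20  21  31  36  35  36  27  22  20  24  30  28  25  21  28  22  25
288  16  19  17  19  15  19  20  18  17  18  21  18  20  15  15  54  53  20  29  29  32  22  23  20  20  23  26  27  25  27  22  26
290  17  22  18  18  20  18  16  21  20  20  14  15  18  19  71 127 103  22  22  21  24  17  18  27  25  22  18  23  21  19  21  20
292  20  18  17  14  18  16  20  16  17  18  14  19  16  34  96 164 135  21  25  24  22  32  22  22  24  22  16  32  23  23  20  22
294  18  18  19  18  19  18  20  17  17  16  18  25  33  56  98 127  87  21  23  22  20  21  16  23  24  21  21  33  29  23  25  24
296  83  80  79  79  77  79  78  75  49  43  41  39  41  40  67 113  91  33  24  22  24  20  19  19  23  23  23  36  31  23  26  25
298 100 101 101 100  99 100  97  94  64  46  43  42  43  41  68 113  88  32  23  24  23  22
[... 963 characters left out ...]
5
314  99 101  97  99  98  99  99  98  86  83  84  82 103 113 108 103  97  89  81  78  84  83  49  17  23  22  15  17  29  35  30  26
316 101 101 100  97 100  99  97  99  99 100 100  99  98 101 103 104 101 101 102 100 102  96  53  17  20  18  18  20  20  30  31  27
290 0.034 [ 0.5062 -0.095   0.034 ] clip-handle x -0.0072
290 0.037 [ 0.5064 -0.0972  0.037 ] clip-handle x -0.0071
mm/px -0.0007099086936862329
296 0.034 [ 0.5056 -0.0896  0.034 ] clip-handle x -0.0074
296 0.037 [ 0.5059 -0.0919  0.037 ] clip-handle x -0.0073
mm/px -0.0007188898431995036
302 0.034 [ 0.505  -0.0841  0.034 ] clip-handle x -0.0075
302 0.037 [ 0.5053 -0.0864  0.037 ] clip-handle x -0.0074
mm/px -0.0007283488544991965
```

View pics/w5z.png

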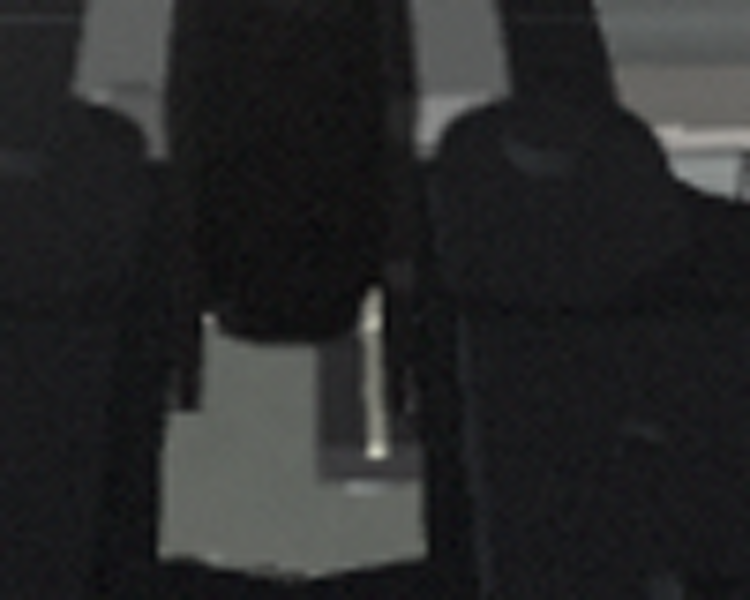

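The clip line (u ≈ 259.3) lies 6.8 mm beyond the handle in this view, and the first view leaves 5.2 mm to go. I go 6 mm farther (the tolerance is ±4 mm).

Emit:
move_arm(
  targets="0 0.008 0 0 0 0 0; 0 0.016 0 0 0 0 0; 0 0.016 0 0 0 0 0; 0 0.016 0 0 0 0 0; 0 0.016 0 0 0 0 0; 0 0.016 0 0 0 0 0; 0 0.016 0 0 0 0 0",
)

```text
time: 9.4
tcp_pos: [0.5106, -0.1471, 0.138]
orientation: [-0.005, 0.735, -0.678, 0.005]
force: [12.1, 3.0, -9.6]
opening: 0.0106
gripper_force: 59.3
```

```bash
python3 - <<'E'
from h import *
from scipy.spatial.transform import Rotation as R
s=env.get_state(); print(s['time'],np.round(s['tcp_pos'],4),s['force'],s['gripper_force'],s['opening'])
gp=lambda t,o:np.array(t)+R.from_quat([o[1],o[2],o[3],o[0]]).apply([0,0,.054])
G=gp(s['tcp_pos'],s['orientation']); G0=gp([.5816,-.1421,.1379],[.0009,.7346,-.6785,-.0011])
ex=np.array([np.cos(.077),np.sin(.077),0]); print('travel',(G0-G)@ex)
im,p=snap('wrist','w6'); g=cv2.cvtColor(im,cv2.COLOR_RGB2GRAY)
for v in range(290,311,6):
    r=g[v,238:275].astype(int); k=int(r[9:].argmax())+9; print(v,' '.join(map(str,r)))
for u in (250,252): print(u,((onz(p,u,300,.034,True)-G)@ex).round(4))
E
```

```text
9.4 [ 0.5106 -0.1471  0.138 ] [12.06827258  3.00443333 -9.63716039] 59.34657633304596 0.010622127024994524
travel 0.07022408297745912
290 25 27 28 21 20 18 17 17 12 21 17 17 21 17 17 19 11 19 17 17 29 44 33 20 20 25 22 22 21 20 20 23 26 28 27 28 28
296 99 99 100 100 99 90 60 38 36 36 32 33 46 92 99 74 37 37 37 37 34 54 50 30 22 24 24 22 20 23 23 21 20 37 30 24 23
302 97 98 97 100 99 100 63 42 42 44 42 41 57 112 120 71 32 33 32 32 32 43 57 39 21 20 44 36 22 19 22 20 25 31 35 27 25
308 101 99 101 101 102 94 58 42 44 44 42 43 59 123 128 77 43 40 36 38 39 36 88 104 102 102 101 88 20 20 22 18 19 24 33 32 30
250 -0.0002
252 -0.0017
```

Travel is 70.2 mm. The two measurements now put the pointer 0.7 mm past and 1.4 mm short of the line, well inside ±4 mm, with the arm at rest and gripping at 59 N.

```bash
python3 -c "
from workcell import env
print(env.job_done())"
```

```text
the job is handed in; nothing more can be done
None
```

The job is handed in: the knob is at the -0.5 rad detent, pointing at the standing pin, and the gripper still holds the carriage about 70 mm out, with the pointer measured within about 1.5 mm of the clip's line. The hand-in returned no verdict.

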